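Fetch the stamp from behind the ink bottles

ROBOT

A 6-joint arm with a two-finger parallel gripper is mounted at the origin on a cart in front of the work surface, level with it; the furniture and walls round the work are solid. World frame = base frame: x ahead of the robot, y to its left, z up, the work surface at z = 0. Lengths are in m, angles in rad, forces in N, time in s.
With the tool pointing down it reaches from about 0.2 to 0.875 m from the base axis. Payload 3.4 kg.
Tool frame: the origin (TCP) lies at the very end of the fingers, on their centre line; the grasp point (between the pads) lies 19 mm behind it; z points along the fingers, y is the line along which they close (so a half turn about z gives the same grasp; the last joint's range is limited). The gripper opens to 94 mm and grips with 3 to 60 N. Pads are 16 mm wide; open, the fingers measure 119 mm over their backs; the gripper's body (75 mm by 177 mm) begins 78 mm behind the grasp point.
Start: joints at [1.173, 0.276, 1.505, -0, 1.361, -0.121], TCP at [0.157, 0.553, 0.183] pointing down, gripper open.
Joint ranges: [-2.89, 2.89], [-0.75, 2.08], [0.22, 2.7], [-1.18, 4.32], [0.11, 2.71], [-2.7, 2.7]. Speed limits (rad/s): [2.57, 2.57, 3.14, 3.14, 3.14, 3.14].

INTERFACE

Orientations are given as a unit quaternion [w, x, y, z].
In Python, from station import r gives the robot as it stands. The module is installed in compiled form; this text tells all that it offers.
- The arm moves only by the tool step_arm, never from a script. Its arguments are lists of equal length, an entry for each row: "offset": the shift along the world's x, y, z each as a share of 30 mm, from -1 to 1, a list of three; "angular": the turn, a rotation vector about the world's x, y, z each as a share of 6 degrees, from -1 to 1, a list of three; "jaw": the closure, from 0 (fully open) to 1 (shut). In form: {"offset": [[dx, dy, dz], ...], "angular": [[ax, ay, az], ...], "jaw": [jaw, ...]}. A call has 1 to 8 rows; each row shifts and turns the commanded pose from where the row before left it; what a row does not reach is not made up. A row lasts 1/10 s, in which the tool goes at most 50 mm and 8.59 degrees, less where a joint would pass 70% of its speed; a pose out of reach is approached as far as the arm can. A call with a number of a shift or a turn outside -1 to 1 is refused whole. A call with a gripper value outside its range is refused whole. The fingers move at their own pace and stop on an object; "force" is the grip in N (left out, the last holds). Time passes only in rows, so rows that do not move let the fingers close. It gives the time, the measured TCP pose, the force, the opening and the grip force at its end, in the units of the state.
- r.read_state(): the state, without advancing time (a new reading comes with each control period).
- r.snapshot(name): name is "scene" or "top"; returns a dict with "pixels" (400x640x3 uint8, red, green, blue), "fx", "fy", "cx", "cy" (pixels), "view" (4x4, takes a point from world to camera coordinates). Camera axes: x right, y up, looking along -z (the intrinsics and any distortion apply to the point x, -y, -z); pixel columns grow to the right and rows downward; lengths in m; the calibration is good to about 2 mm. A picture is of the moment at which its call begins. There is no depth.
- r.sign_off(): hands the job in; it is judged then, once.
The state is a dict: "t": time; "joints": joint angles; "qvel": joint speeds; "effort": joint torques, N m; "eef_pos": TCP position; "ee_rot": TCP orientation; "wrist_force": force on the tool from outside, world axes, zero at the start; "ft_torque": the same for the moment, N m; "opening": finger opening in m; "grasp_force": force on a finger pad.
Only numpy, scipy, OpenCV 4.12 (cv2) and the standard library are available. Lean on these libraries where they do the work, as an engineer would, in place of code of your own. Each camera call takes 0.05 s, during which the arm holds its last target. There are 200 camera calls.

TASK

Get the rubber stamp out from behind the ink bottles: first move all three bottles onto the grey side mat, then stand the stamp upright on the middle of the blue ink tin's lid, and only then put each bottle back in the caddy, centred on the coaster of its own colour. Keep the bottles and the stamp upright throughout.

Things in the scene. Friction and masses are not known exactly. Their poses are not given: they have to be found in the camera images.
- bottle_red: loose round red plastic ink bottle with a red cap, standing, 140 mm tall, body 50 mm across up to 116 mm above its underside, then a screw cap 42 mm across; a white label round the body, 0.2 kg. Origin: centre of its underside, z up. At the start it stands centred on the coaster of its own colour.
- coaster_red: fixed round red plastic coaster, 68 mm across, 3 mm thick, lying in the front row of the caddy (its top is 13 mm above the table); neighbouring coasters are 86 mm apart. Origin: centre of its underside, z up.
- bottle_blue: loose round blue plastic ink bottle with a blue cap, standing, 140 mm tall, body 50 mm across up to 116 mm above its underside, then a screw cap 42 mm across; a white label round the body, 0.2 kg. Origin: centre of its underside, z up. At the start it stands centred on the coaster of its own colour.
- coaster_blue: fixed round blue plastic coaster, 68 mm across, 3 mm thick, lying in the front row of the caddy (its top is 13 mm above the table); neighbouring coasters are 86 mm apart. Origin: centre of its underside, z up.
- bottle_yellow: loose round yellow plastic ink bottle with a yellow cap, standing, 140 mm tall, body 50 mm across up to 116 mm above its underside, then a screw cap 42 mm across; a white label round the body, 0.2 kg. Origin: centre of its underside, z up. At the start it stands centred on the coaster of its own colour.
- coaster_yellow: fixed round yellow plastic coaster, 68 mm across, 3 mm thick, lying in the front row of the caddy (its top is 13 mm above the table); neighbouring coasters are 86 mm apart. Origin: centre of its underside, z up.
- stamp: loose rubber stamp, upright: base 30 mm (its x) by 56 mm (its y), 22 mm high; round wooden handle up to 24 mm across, top at 71 mm; 50 g. Origin: centre of its underside, z up. Starts in the back row of the caddy, about 60 mm behind the bottles, in the left, middle or right place; two kiwi fruits lie in the other two places, 86 mm apart.
- ink_tin: fixed closed blue ink-pad tin lying flat, 90 mm (its x) by 122 mm (its y), flat lid top 18 mm above the table. Origin: at the table under the middle of the tin, z up.
- side_mat: fixed flat grey mat with a dark rim, 160 mm (its x) by 320 mm (its y), 4 mm thick: the empty side area for the bottles. Origin: centre of its underside, z up.
- caddy: fixed light-wood caddy (shallow tray): 156 mm (its x, front to back) by 290 mm (its y); floor 10 mm above the table, side rims 22 mm, front lip 16 mm and back board (at its +x edge) 45 mm above the table. Bottles stand in its front row (x = -32 mm), stamp and fruit in its back row (x = +28 mm). Origin: centre of its underside, z up.
Mind the look-alikes: they are no part of the job. Of the things that look like the bottle_yellow, the middle-sized one is meant.

How it is judged:
On the way, in this order (a step that is already met when the one before it is completed fails the run):
1. all three bottles stand on the side mat (x of bottle_red in the frame of side_mat between -0.058 and 0.058 m and y of bottle_red in the frame of side_mat between -0.138 and 0.138 m and z of each of bottle_red, bottle_blue, bottle_yellow in the frame of side_mat below 0.009 m and angle between each of bottle_red, bottle_blue, bottle_yellow's own z axis and vertical below 0.1 rad and linear speed of each of bottle_red, bottle_blue, bottle_yellow below 0.03 m/s and x of bottle_blue in the frame of side_mat between -0.058 and 0.058 m and y of bottle_blue in the frame of side_mat between -0.138 and 0.138 m and x of bottle_yellow in the frame of side_mat between -0.058 and 0.058 m and y of bottle_yellow in the frame of side_mat between -0.138 and 0.138 m), for 0.2 s.
2. the stamp stands released on the middle of the ink tin's lid while the bottles still stand on the side mat (all of step 1 and horizontal distance between stamp and ink_tin below 0.015 m and z of stamp in the frame of ink_tin between 0.013 and 0.023 m and angle between stamp's own z axis and vertical below 0.1 rad and linear speed of stamp below 0.03 m/s and contact force between the fingers and stamp below 0.1 N), for 0.2 s.
At the end, for the whole second after the job is handed in: Each bottle stands upright and at rest on the coaster of its own colour, its centre within 12 mm of the coaster's centre; the stamp stands upright and at rest on the ink tin's lid, its centre within 15 mm of the tin's centre; nothing is held (horizontal distance between bottle_red and coaster_red below 0.012 m and z of bottle_red in the frame of coaster_red below 0.008 m and angle between each of bottle_red, bottle_blue, bottle_yellow, stamp's own z axis and vertical below 0.1 rad and linear speed of each of bottle_red, bottle_blue, bottle_yellow, stamp below 0.03 m/s and horizontal distance between bottle_blue and coaster_blue below 0.012 m and z of bottle_blue in the frame of coaster_blue below 0.008 m and horizontal distance between bottle_yellow and coaster_yellow below 0.012 m and z of bottle_yellow in the frame of coaster_yellow below 0.008 m and horizontal distance between stamp and ink_tin below 0.015 m and z of stamp in the frame of ink_tin between 0.013 and 0.023 m and contact force between the fingers and bottle_red below 0.1 N and contact force between the fingers and bottle_blue below 0.1 N and contact force between the fingers and bottle_yellow below 0.1 N and contact force between the fingers and stamp below 0.1 N); the robot touches nothing.
It fails at once if a bottle or the stamp is tipped by more than 0.6 rad (angle between any of bottle_red, bottle_blue, bottle_yellow, stamp's own z axis and vertical above 0.6 rad).
It also fails if it takes over 131 s, if anything falls off the work surface, if the arm or the gripper's body presses on something with over 40 N, if the wrist force passes 120 N, or if a joint passes its speed limit or range.

## Working session

There is one attempt and no reset: what is moved stays moved. The work goes in short steps, Python scripts to look and compute and a tool call to move; the robot and the scene stay as the last step left them, time stands still between calls to the robot, and variables do not carry over. Pictures are saved under pics/ and viewed, at most 14 in all, crops included, and the job is handed in when it is done.

Besides the shell and the picture viewer there is one more tool, called after "Call:" as name(argument=value, ...), one argument or row to a line, values as JSON. step_arm: Moves the arm, as the interface text tells. Shift numbers are shares of 30 mm and turn numbers shares of 6 degrees, none past 1 either way. Its arguments: {"type":"object","properties":{"offset":{"type":"array","items":{"type":"array","items":{"type":"number"}}},"angular":{"type":"array","items":{"type":"array","items":{"type":"number"}}},"jaw":{"type":"array","items":{"type":"number"}},"force":{"type":"number"}},"required":["offset","angular","jaw"]}

```bash
mkdir -p pics; python3 - <<'E'
from station import r
import cv2,numpy as np
s=r.read_state();print({k:np.round(v,3) for k,v in s.items()})
for n in("scene","top"):
    d=r.snapshot(n);cv2.imwrite(f"pics/{n}0.png",d["pixels"][:,:,::-1])
    print(n,d["fx"],d["fy"],d["cx"],d["cy"],d.keys());print(np.round(d["view"],4).tolist())
E
```

```text
{'t': np.float64(0.0), 'joints': array([ 1.173,  0.277,  1.506,  0.   ,  1.361, -0.121]), 'qvel': array([ 0.   , -0.001,  0.   ,  0.002, -0.   ,  0.   ]), 'effort': array([ 0.0000e+00, -4.0457e+01, -2.3724e+01,  7.0000e-02,  3.4000e-02,
       -0.0000e+00]), 'eef_pos': array([0.157, 0.553, 0.182]), 'ee_rot': array([-0.   ,  0.138,  0.99 , -0.001]), 'wrist_force': array([ 0.685, -0.031,  0.017]), 'ft_torque': array([ 0.05 , -0.007, -0.048]), 'grasp_force': np.float64(0.0), 'opening': np.float64(0.094)}
scene 428.4022524774149 428.4022524774149 315.0422455922845 203.10739607164172 dict_keys(['pixels', 'fx', 'fy', 'cx', 'cy', 'view'])
[[0.6714, -0.7409, -0.0179, -0.3828], [0.5897, 0.5194, 0.6185, -0.3167], [-0.4489, -0.4258, 0.7856, -0.8576], [0.0, 0.0, 0.0, 1.0]]
top 446.832869345367 446.832869345367 322.8313335862524 204.173284069458 dict_keys(['pixels', 'fx', 'fy', 'cx', 'cy', 'view'])
[[-0.16, -0.9871, -0.0026, 0.0277], [0.949, -0.1546, 0.2747, -0.5239], [-0.2715, 0.0415, 0.9615, -1.0656], [0.0, 0.0, 0.0, 1.0]]
```

View pics/scene0.png

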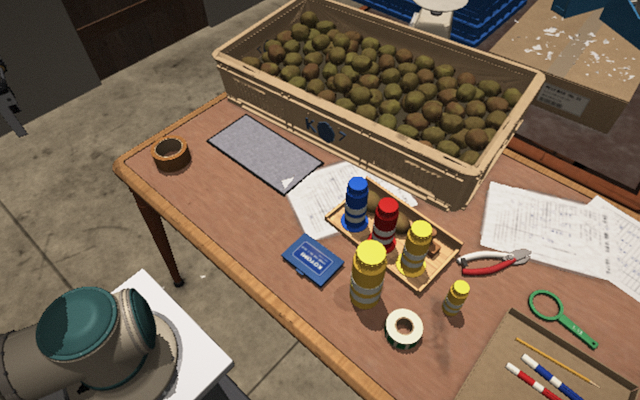

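View pics/top0.png

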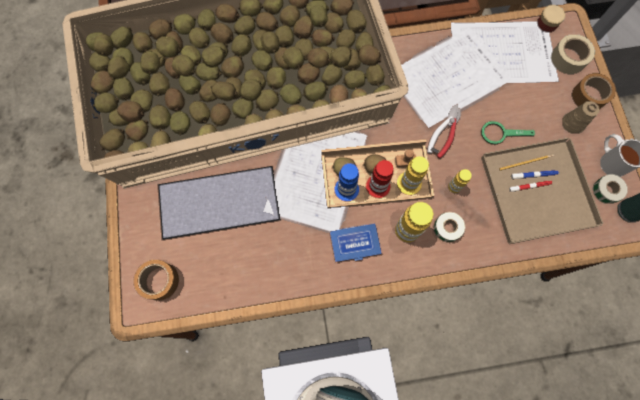

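The scene view shows blue (355,205), red (385,222) and the middle-sized yellow (415,250) in the caddy. The big yellow look-alike stands in front at (368,275) and the small one is at (456,298). The tin is at (313,260) and the mat at (265,152). In the top view the stamp shows at about (404,160), behind yellow. I'll zoom in and measure.

```bash
cat > h.py <<'E'
import cv2,numpy as np
from station import r
def snap(n): return r.snapshot(n)
def ray(d,uv):
    V=d["view"];R=V[:3,:3];c=-R.T@V[:3,3]
    k=np.array([(uv[0]-d["cx"])/d["fx"],-(uv[1]-d["cy"])/d["fy"],-1.])
    v=R.T@k;return c,v/np.linalg.norm(v)
def onz(d,uv,z):
    c,v=ray(d,uv);return c+v*(z-c[2])/v[2]
def tri(d1,u1,d2,u2):
    c1,v1=ray(d1,u1);c2,v2=ray(d2,u2)
    A=np.stack([v1,-v2],1);t=np.linalg.lstsq(A,c2-c1,rcond=None)[0]
    a=c1+t[0]*v1;b=c2+t[1]*v2;return (a+b)/2,np.linalg.norm(a-b)
def proj(d,p):
    q=d["view"][:3,:3]@np.asarray(p)+d["view"][:3,3]
    return d["cx"]+d["fx"]*q[0]/-q[2],d["cy"]-d["fy"]*q[1]/-q[2]
RNG={'red':[((0,150,60),(6,255,255)),((174,150,60),(180,255,255))],'blue':[((105,130,50),(125,255,255))],'yellow':[((22,140,90),(34,255,255))],
 'mat':[((90,10,70),(135,70,175))]}
def mask(d,c):
    h=cv2.cvtColor(d["pixels"],cv2.COLOR_RGB2HSV);return sum(cv2.inRange(h,np.array(a),np.array(b)) for a,b in RNG[c])
def blobs(d,c,amin=40):
    n,l,s,ct=cv2.connectedComponentsWithStats(mask(d,c));return [(s[i].tolist(),ct[i].round(1).tolist()) for i in range(1,n) if s[i][4]>=amin],l
E
python3 - <<'E'
from h import *
T=snap("top");S=snap("scene")
for n,d in(("T",T),("S",S)):
    for c in RNG: print(n,c,[(b[0],b[1]) for b in blobs(d,c)[0]])
a=cv2.resize(T["pixels"][140:270,315:445],(585,585),interpolation=cv2.INTER_CUBIC)
cv2.imwrite("pics/t1.png",a[:,:,::-1])
a=cv2.resize(S["pixels"][160:315,275:475],(800,620),interpolation=cv2.INTER_CUBIC)[:600]
cv2.imwrite("pics/s1.png",a[:,:,::-1])
E
```

```text
T red [([438, 123, 17, 35, 147], [447.4, 142.0]), ([373, 160, 20, 25, 389], [382.6, 172.1]), ([366, 178, 24, 20, 152], [376.0, 190.6]), ([537, 181, 15, 6, 57], [543.7, 183.0])]
T blue [([339, 164, 19, 25, 368], [348.4, 175.8]), ([541, 171, 17, 5, 62], [548.7, 172.7]), ([335, 183, 24, 18, 137], [345.7, 193.9]), ([359, 225, 15, 9, 57], [367.9, 228.2]), ([332, 232, 10, 28, 91], [335.8, 244.3]), ([341, 232, 31, 21, 159], [356.4, 244.7])]
T yellow [([407, 158, 20, 23, 146], [414.8, 171.2]), ([455, 171, 15, 15, 80], [461.4, 179.5]), ([397, 174, 19, 20, 115], [403.8, 186.9]), ([403, 205, 29, 24, 145], [414.6, 219.8]), ([404, 224, 16, 10, 52], [411.2, 229.6])]
T mat [([159, 167, 120, 71, 5854], [216.9, 202.1]), ([339, 183, 19, 13, 80], [346.9, 189.8]), ([280, 338, 91, 27, 1123], [324.5, 350.8])]
S red [([375, 197, 24, 35, 531], [387.0, 211.8]), ([386, 237, 10, 16, 70], [391.2, 245.8]), ([462, 258, 54, 17, 341], [487.8, 268.5]), ([518, 371, 17, 15, 120], [525.9, 377.8]), ([542, 388, 20, 12, 114], [550.1, 394.6])]
S blue [([360, 0, 52, 20, 261], [388.5, 8.0]), ([451, 0, 76, 47, 1032], [481.0, 21.6]), ([346, 177, 22, 32, 574], [356.9, 192.5]), ([346, 211, 19, 7, 40], [354.4, 214.9]), ([341, 214, 27, 18, 237], [353.9, 224.7]), ([282, 234, 62, 52, 841], [312.7, 261.0]), ([294, 243, 37, 31, 277], [310.7, 258.1]), ([535, 365, 18, 16, 118], [543.4, 372.3]), ([559, 383, 24, 17, 154], [569.2, 392.4])]
S yellow [([410, 220, 22, 19, 318], [421.2, 228.6]), ([354, 239, 33, 29, 635], [370.6, 252.5]), ([395, 254, 10, 21, 87], [399.2, 264.3]), ([452, 280, 18, 15, 191], [460.9, 286.7])]
S mat []
```

View pics/t1.png

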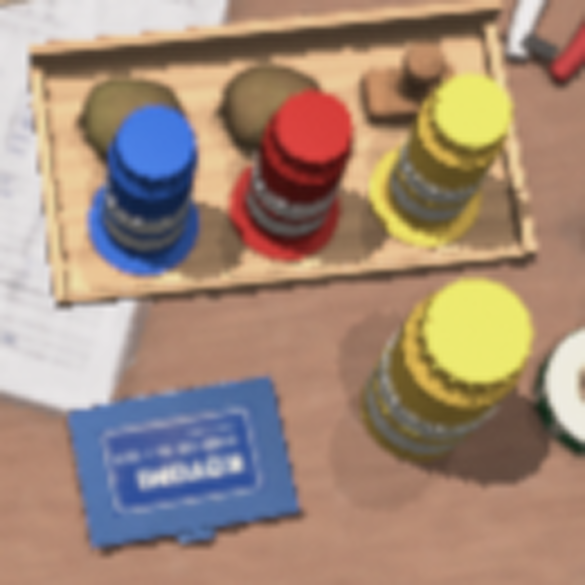

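View pics/s1.png

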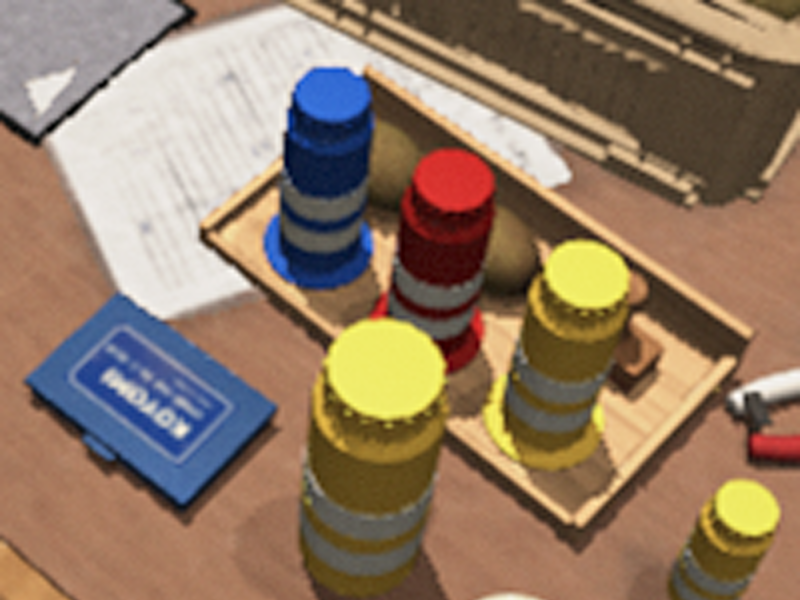

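The zoomed top view shows the cap tops in crop pixels: blue (156,143), red (312,129), yellow (471,112). The stamp handle top is at (424,62), its base is around (395,95), and the tin lid corners are (70,410), (270,378), (300,512), (95,547). The zoomed scene view confirms the same layout.

```bash
python3 - <<'E'
from h import *
np.set_printoptions(precision=4,suppress=True)
T=snap("top");S=snap("scene")
t=lambda x,y:((x+.5)/4.5+314.5,(y+.5)/4.5+139.5)
s=lambda x,y:((x+.5)/4+274.5,(y+.5)/4+159.5)   # 
P={'blue':((156,143),(332,96)),'red':((312,129),(454,181)),'yel':((471,112),(588,274)),'big':((480,330),(385,370)),
'tinA':((70,410),(122,297)),'tinB':((270,378),(275,408)),'tinC':((300,512),(185,505)),'tinD':((95,547),(28,382)),
'cadFL':((60,300),(205,232)),'cadFR':((535,255),(578,525)),'cadBR':((497,10),(750,338)),'cadBL':((33,50),(368,70))}
Q={}
for k,(a,b) in P.items():
    p,e=tri(T,t(*a),S,s(*b));Q[k]=p;print(k,p,"gap",round(e,4))
z=np.mean([Q[k][2] for k in Q if k[:3]=='tin'])
tc=[onz(T,t(*P['tin'+c][0]),.018) for c in'ABCD'];tc2=[onz(S,s(*P['tin'+c][1]),.018) for c in'ABCD']
print('tin',z,np.mean(tc,0),np.mean(tc2,0));
for q in(tc,tc2):
    v=(q[1]-q[0])+(q[2]-q[3]);print('tin long dir deg',np.degrees(np.arctan2(v[1],v[0])),[np.linalg.norm(q[i]-q[i-1]) for i in range(4)])
for k in('blue','red','yel'):
    b=P[k];print(k,'T@.153',onz(T,t(*b[0]),.153)[:2],'S',onz(S,s(*b[1]),.153)[:2])
d=Q['blue']-Q['yel'];print('row dir',np.degrees(np.arctan2(d[1],d[0])),np.linalg.norm(d[:2])/2)
for n,z in((('FL'),.016),('FR',.016),('BR',.045),('BL',.045)):print(n,onz(T,t(*P['cad'+n][0]),z),onz(S,s(*P['cad'+n][1]),z))
print('stamp top',onz(T,t(424,62),.071),onz(T,t(424,62),.081))
c=[]
m=cv2.inRange(T["pixels"],np.array([0]*3),np.array([255]*3))*0
cn=max(cv2.findContours(mask(T,'mat'),0,1)[0],key=cv2.contourArea);hull=cv2.convexHull(cn)
ap=cv2.approxPolyDP(hull,8,True)[:,0];print(ap.tolist());W=[onz(T,p,.004) for p in ap];print(np.array(W),np.mean(W,0))
E
```

```text
blue [ 0.5716 -0.1299  0.1462] gap 0.0017
red [ 0.5668 -0.215   0.1462] gap 0.0001
yel [ 0.562  -0.3015  0.1478] gap 0.0
big [ 0.4333 -0.2702  0.1798] gap 0.0031
tinA [ 0.4633 -0.0665  0.0075] gap 0.0028
tinB [ 0.4627 -0.1861  0.0124] gap 0.0021
tinC [ 0.3822 -0.1883  0.0128] gap 0.0006
tinD [ 0.3812 -0.0677  0.0112] gap 0.0009
cadFL [ 0.5314 -0.072   0.0082] gap 0.001
cadFR [ 0.5107 -0.356   0.0194] gap 0.0001
cadBR [ 0.6645 -0.3651  0.0336] gap 0.0023
cadBL [ 0.6808 -0.0799  0.0382] gap 0.001
tin 0.01094359695964102 [ 0.4218 -0.1268  0.018 ] [ 0.4185 -0.1299  0.018 ]
tin long dir deg -89.73879669255827 [np.float64(0.08165032069662484), np.float64(0.11915053786936501), np.float64(0.08075758041691976), np.float64(0.12009308353362427)]
tin long dir deg -89.10021197731533 [np.float64(0.07872022751364513), np.float64(0.11652651242531417), np.float64(0.07914063112385368), np.float64(0.11915602975392678)]
blue T@.153 [ 0.57   -0.1295] S [ 0.5659 -0.133 ]
red T@.153 [ 0.5644 -0.2136] S [ 0.562  -0.2176]
yel T@.153 [ 0.5602 -0.3   ] S [ 0.5583 -0.3029]
row dir 86.77603958152419 0.08597121021491157
FL [ 0.5298 -0.0718  0.016 ] [ 0.5266 -0.0756  0.016 ]
FR [ 0.5116 -0.3571  0.016 ] [ 0.5125 -0.3555  0.016 ]
BR [ 0.659  -0.3608  0.045 ] [ 0.6574 -0.3673  0.045 ]
BL [ 0.6785 -0.0797  0.045 ] [ 0.6752 -0.083   0.045 ]
stamp top [ 0.6233 -0.3031  0.071 ] [ 0.6195 -0.3005  0.081 ]
[[271, 168], [278, 218], [163, 237], [160, 185]]
[[0.6673 0.0655 0.004 ]
 [0.5224 0.0654 0.004 ]
 [0.5199 0.374  0.004 ]
 [0.6671 0.373  0.004 ]] [0.5942 0.2195 0.004 ]
```

Call:
step_arm(
  offset=[
    [0.57,-0.95,0.1],
    [0.57,-0.95,0.1],
    [0.57,-0.95,0.1],
    [0.57,-0.95,0.1],
    [0.57,-0.95,0.1],
    [0.57,-0.95,0.1],
    [0.57,-0.95,0],
    [0.57,-0.95,0],
  ],
  angular=[
    [0,0,0.09],
    [0,0,0.09],
    [0,0,0.09],
    [0,0,0.09],
    [0,0,0.09],
    [0,0,0.09],
    [0,0,0.09],
    [0,0,0.09],
  ],
  jaw=[0.25,0.25,0.25,0.25,0.25,0.25,0.25,0.25],
  force=15,
)

```text
t: 1.1
eef_pos: [0.2945, 0.324, 0.2014]
ee_rot: [0.0, 0.1, 0.995, 0.0]
wrist_force: [0.1, -0.4, 0.8]
opening: 0.0702
grasp_force: 0.0
```

Call:
step_arm(
  offset=[
    [0.57,-0.95,0],
    [0.57,-0.95,0],
    [0.57,-0.95,0],
    [0.57,-0.95,0],
    [0.57,-0.95,0],
    [0.57,-0.95,0],
    [0.57,-0.95,0],
    [0.57,-0.95,0],
  ],
  angular=[
    [0,0,0.09],
    [0,0,0.09],
    [0,0,0.09],
    [0,0,0.09],
    [0,0,0.09],
    [0,0,0.09],
    [0,0,0.09],
    [0,0,0.09],
  ],
  jaw=[0.25,0.25,0.25,0.25,0.25,0.25,0.25,0.25],
)

```text
t: 1.9
eef_pos: [0.4313, 0.0959, 0.2013]
ee_rot: [0.0, 0.063, 0.998, 0.0]
wrist_force: [-0.3, -0.1, -0.6]
opening: 0.0703
grasp_force: 0.0
```

Call:
step_arm(
  offset=[
    [0.57,-0.94,0],
    [0.57,-0.94,0],
    [0.57,-0.94,0],
    [0.57,-0.95,0],
    [0.57,-0.95,0],
    [0.57,-0.95,0],
    [0.57,-0.95,0],
    [0.57,-0.95,0],
  ],
  angular=[
    [0,0,0.08],
    [0,0,0.08],
    [0,0,0.08],
    [0,0,0.08],
    [0,0,0.08],
    [0,0,0.08],
    [0,0,0.08],
    [0,0,0.08],
  ],
  jaw=[0.25,0.25,0.25,0.25,0.25,0.25,0.25,0.25],
)

```text
t: 2.7
eef_pos: [0.5681, -0.1312, 0.2011]
ee_rot: [0.0, 0.029, 1.0, 0.0]
wrist_force: [0.4, -0.1, -0.7]
opening: 0.0704
grasp_force: 0.0
```

```bash
python3 - <<'E'
from h import *
s=r.read_state();print(s["eef_pos"],s["ee_rot"])
T=snap("top");S=snap("scene")
print(proj(T,s["eef_pos"]),proj(S,s["eef_pos"]))
a=cv2.resize(T["pixels"][110:230,300:430],(390,360));b=cv2.resize(S["pixels"][110:230,290:420],(390,360))
cv2.imwrite("pics/c1.png",np.hstack([a,b])[:,:,::-1])
E
```

```text
[ 0.56807961 -0.1312032   0.20112557] [8.74022391e-06 2.94356936e-02 9.99566668e-01 1.26691276e-04]
(np.float64(351.28720762388906), np.float64(164.8666348244682)) (np.float64(359.01063549187), np.float64(167.59362334795378))
```

View pics/c1.png

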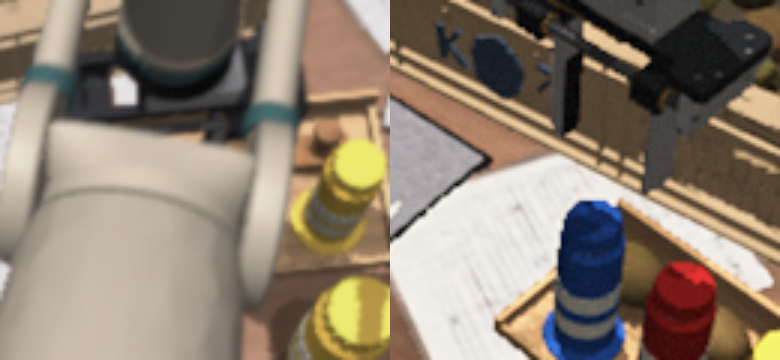

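```bash
python3 - <<'E'
from h import *
s=r.read_state();p=s["eef_pos"]
S=snap("scene");a=np.radians(86.6);y=np.array([np.cos(a),np.sin(a),0]);x=np.array([np.sin(a),-np.cos(a),0])
im=cv2.resize(S["pixels"][115:230,320:420],(700,805),interpolation=cv2.INTER_CUBIC)[:595].copy()
for i in(-1,1):
    for w in (-.008,.008):
        for off in(.035,.0475):
            u,v=proj(S,p+i*off*y+w*x);cv2.circle(im,(int((u-319.5)*7),int((v-114.5)*7)),4,(255,0,255),-1)
cv2.imwrite("pics/c2.png",im[:,:,::-1])
E
```

```text
(no output)
```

View pics/c2.png

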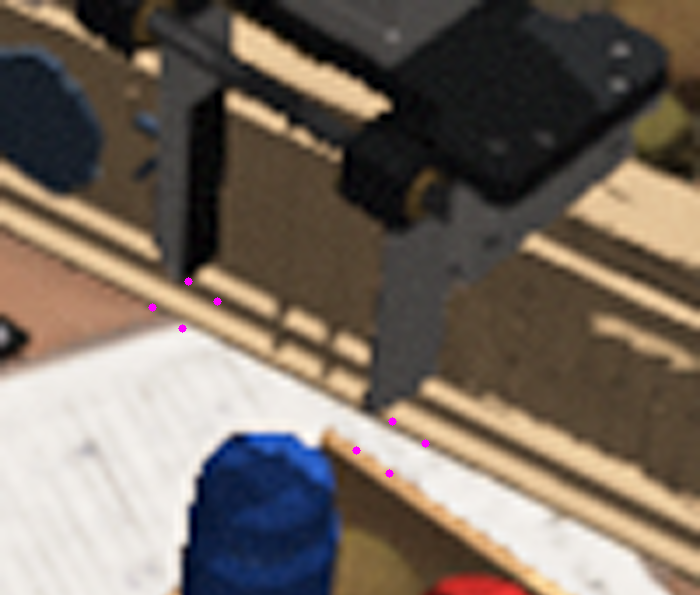

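In this crop the fingertips sit at about (185,280) and (400,400). That is some 20 mm above where the stated TCP projects, though laterally they line up. I'll grip at a height that works either way.

Call:
step_arm(
  offset=[
    [0,0,-0.5],
    [0,0,-0.5],
    [0,0,-0.5],
    [0,0,-0.5],
    [0,0,-0.5],
    [0,0,-0.5],
    [0,0,-0.6],
    [0,0,-0.6],
  ],
  angular=[
    [0,0,0],
    [0,0,0],
    [0,0,0],
    [0,0,0],
    [0,0,0],
    [0,0,0],
    [0,0,0],
    [0,0,0],
  ],
  jaw=[0.25,0.25,0.25,0.25,0.25,0.25,0.25,0.25],
)

```text
t: 3.65
eef_pos: [0.5668, -0.1285, 0.075]
ee_rot: [-0.0, 0.029, 1.0, 0.0]
wrist_force: [-0.3, -0.9, -0.2]
opening: 0.0702
grasp_force: 0.0
```

```bash
python3 - <<'E'
from h import *
s=r.read_state();p=s["eef_pos"];print(p,s["wrist_force"])
S=snap("scene");a=np.radians(86.6);y=np.array([np.cos(a),np.sin(a),0]);x=np.array([np.sin(a),-np.cos(a),0])
im=cv2.resize(S["pixels"][135:255,310:420],(660,720),interpolation=cv2.INTER_CUBIC)[:600].copy()
for i in(-1,1):
    for w in (-.008,.008):
        for off in(.035,.0475):
            u,v=proj(S,p+i*off*y+w*x);cv2.circle(im,(int((u-309.5)*6),int((v-134.5)*6)),4,(255,0,255),-1)
cv2.imwrite("pics/c3.png",im[:,:,::-1])
E
```

```text
[ 0.56683658 -0.12846474  0.07499044] [-0.29454657 -0.85779575 -0.17920826]
```

View pics/c3.png

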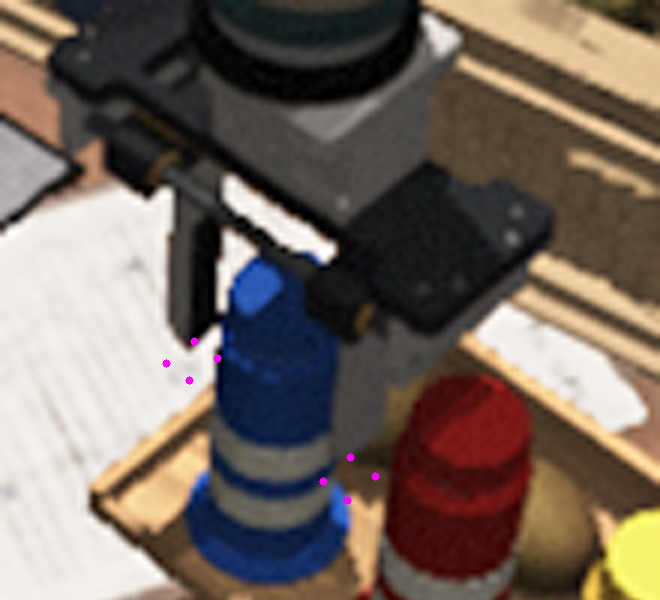

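The fingers straddle the blue bottle, with the tips at body height around (190,345) and (360,450). Now I'll nudge 2 mm in y, grip, and lift.

Call:
step_arm(
  offset=[
    [0.03,-0.07,0],
    [0,0,0],
    [0,0,0],
    [0,0,0],
    [0,0,0],
    [0,0,0],
  ],
  angular=[
    [0,0,0],
    [0,0,0],
    [0,0,0],
    [0,0,0],
    [0,0,0],
    [0,0,0],
  ],
  jaw=[0.25,0.6,0.6,0.6,0.6,0.6],
  force=20,
)

```text
t: 4.3
eef_pos: [0.5691, -0.1319, 0.0762]
ee_rot: [0.001, 0.03, 1.0, 0.0]
wrist_force: [-0.0, 2.1, 4.4]
opening: 0.0501
grasp_force: 19.9
```

Call:
step_arm(
  offset=[
    [0,0,0.6],
    [0,0,0.8],
    [0,0.5,0],
    [0,0.9,0],
    [0,1,0],
    [0,1,0],
    [0,1,0],
    [0,1,0],
  ],
  angular=[
    [0,0,0],
    [0,0,0],
    [0,0,0],
    [0,0,0],
    [0,0,0],
    [0,0,0],
    [0,0,0],
    [0,0,0],
  ],
  jaw=[0.6,0.6,0.6,0.6,0.6,0.6,0.6,0.6],
)

```text
t: 5.1
eef_pos: [0.5669, 0.0321, 0.1155]
ee_rot: [-0.001, 0.029, 1.0, 0.0]
wrist_force: [-0.3, -0.3, -1.7]
opening: 0.05
grasp_force: 19.9
```

Call:
step_arm(
  offset=[
    [0,1,0],
    [0,1,0],
    [0,1,0],
    [0,1,0],
    [0,1,0],
    [0,1,0],
    [0,1,0],
    [0,0.9,0],
  ],
  angular=[
    [0,0,0],
    [0,0,0],
    [0,0,0],
    [0,0,0],
    [0,0,0],
    [0,0,0],
    [0,0,0],
    [0,0,0],
  ],
  jaw=[0.6,0.6,0.6,0.6,0.6,0.6,0.6,0.6],
)

```text
t: 5.9
eef_pos: [0.5666, 0.269, 0.1153]
ee_rot: [-0.001, 0.029, 1.0, -0.0]
wrist_force: [1.4, 0.6, -3.0]
opening: 0.0501
grasp_force: 19.9
```

Call:
step_arm(
  offset=[
    [0,0.5,0],
    [0,0.2,0],
    [0,0,-0.5],
    [0,0,-0.5],
    [0,0,-0.3],
    [0,0,-0.15],
    [0,0,-0.05],
    [0,0,0],
  ],
  angular=[
    [0,0,0],
    [0,0,0],
    [0,0,0],
    [0,0,0],
    [0,0,0],
    [0,0,0],
    [0,0,0],
    [0,0,0],
  ],
  jaw=[0.6,0.6,0.6,0.6,0.6,0.6,0.6,0.6],
)

```text
t: 6.7
eef_pos: [0.5687, 0.2877, 0.0724]
ee_rot: [0.0, 0.03, 1.0, 0.0]
wrist_force: [-0.7, -0.8, -2.0]
opening: 0.0503
grasp_force: 19.9
```

Call:
step_arm(
  offset=[
    [0,0,-0.07],
    [0,0,-0.07],
    [0,0,0],
  ],
  angular=[
    [0,0,0],
    [0,0,0],
    [0,0,0],
  ],
  jaw=[0.6,0.6,0.6],
)

```text
t: 7.0
eef_pos: [0.5684, 0.2879, 0.068]
ee_rot: [-0.0, 0.03, 1.0, 0.0]
wrist_force: [0.0, -0.8, -2.9]
opening: 0.0501
grasp_force: 19.9
```

Call:
step_arm(
  offset=[
    [0,0,-0.03],
    [0,0,0],
    [0,0,0],
    [0,0,0],
    [0,0,0.5],
    [0,0,1],
    [0,0,1],
    [0,0,1],
  ],
  angular=[
    [0,0,0],
    [0,0,0],
    [0,0,0],
    [0,0,0],
    [0,0,0],
    [0,0,0],
    [0,0,0],
    [0,0,0],
  ],
  jaw=[0.6,0.25,0.25,0.25,0.25,0.25,0.25,0.25],
)

```text
t: 7.8
eef_pos: [0.5684, 0.2879, 0.1733]
ee_rot: [0.0, 0.029, 1.0, 0.0]
wrist_force: [0.8, -0.0, 0.1]
opening: 0.0705
grasp_force: 0.0
```

Call:
step_arm(
  offset=[
    [0,-0.5,0.5],
    [0,-1,0],
    [0,-1,0],
    [0,-1,0],
    [0,-1,0],
    [0,-1,0],
    [0,-1,0],
    [0,-1,0],
  ],
  angular=[
    [0,0,0],
    [0,0,0],
    [0,0,0],
    [0,0,0],
    [0,0,0],
    [0,0,0],
    [0,0,0],
    [0,0,0],
  ],
  jaw=[0.25,0.25,0.25,0.25,0.25,0.25,0.25,0.25],
)

```text
t: 8.6
eef_pos: [0.5675, 0.0607, 0.1866]
ee_rot: [-0.001, 0.03, 1.0, -0.0]
wrist_force: [-0.1, -0.6, 0.5]
opening: 0.0707
grasp_force: 0.0
```

Call:
step_arm(
  offset=[
    [0,-1,0],
    [0,-1,0],
    [0,-1,0],
    [0,-1,0],
    [0,-1,0],
    [0,-1,0],
    [0,-1,0],
    [0,-1,0],
  ],
  angular=[
    [0,0,0],
    [0,0,0],
    [0,0,0],
    [0,0,0],
    [0,0,0],
    [0,0,0],
    [0,0,0],
    [0,0,0],
  ],
  jaw=[0.25,0.25,0.25,0.25,0.25,0.25,0.25,0.25],
)

```text
t: 9.4
eef_pos: [0.5672, -0.179, 0.1865]
ee_rot: [-0.001, 0.03, 1.0, -0.0]
wrist_force: [0.2, -0.8, -0.3]
opening: 0.0706
grasp_force: 0.0
```

Call:
step_arm(
  offset=[
    [-0.1,-0.7,0],
    [0,-0.57,0],
    [0,0,0],
    [0,0,-0.7],
    [0,0,-0.8],
    [0,0,-0.8],
    [0,0,-0.8],
    [0,0,-0.55],
  ],
  angular=[
    [0,0,0],
    [0,0,0],
    [0,0,0],
    [0,0,0],
    [0,0,0],
    [0,0,0],
    [0,0,0],
    [0,0,0],
  ],
  jaw=[0.25,0.25,0.25,0.25,0.25,0.25,0.25,0.25],
)

```text
t: 10.2
eef_pos: [0.5644, -0.2134, 0.0759]
ee_rot: [-0.001, 0.029, 1.0, 0.001]
wrist_force: [0.8, 0.8, 0.3]
opening: 0.0705
grasp_force: 0.0
```

Call:
step_arm(
  offset=[
    [0,0,0],
    [0,0,0],
    [0,0,0],
    [0,0,0],
    [0,0,0],
  ],
  angular=[
    [0,0,0],
    [0,0,0],
    [0,0,0],
    [0,0,0],
    [0,0,0],
  ],
  jaw=[0.6,0.6,0.6,0.6,0.6],
)

```text
t: 10.7
eef_pos: [0.5663, -0.2153, 0.0788]
ee_rot: [0.001, 0.03, 1.0, -0.0]
wrist_force: [-0.4, 0.9, 1.8]
opening: 0.0496
grasp_force: 20.0
```

Call:
step_arm(
  offset=[
    [0,0,0.6],
    [0,0,0.8],
    [0,0.5,0],
    [0,0.9,0],
    [0,1,0],
    [0,1,0],
    [0,1,0],
    [0,1,0],
  ],
  angular=[
    [0,0,0],
    [0,0,0],
    [0,0,0],
    [0,0,0],
    [0,0,0],
    [0,0,0],
    [0,0,0],
    [0,0,0],
  ],
  jaw=[0.6,0.6,0.6,0.6,0.6,0.6,0.6,0.6],
)

```text
t: 11.5
eef_pos: [0.5642, -0.0507, 0.1185]
ee_rot: [-0.001, 0.029, 1.0, 0.001]
wrist_force: [0.6, -0.2, -1.7]
opening: 0.0496
grasp_force: 20.0
```

Call:
step_arm(
  offset=[
    [0,1,0],
    [0,1,0],
    [0,1,0],
    [0,1,0],
    [0,1,0],
    [0,1,0],
    [0,1,0],
    [0,1,0],
  ],
  angular=[
    [0,0,0],
    [0,0,0],
    [0,0,0],
    [0,0,0],
    [0,0,0],
    [0,0,0],
    [0,0,0],
    [0,0,0],
  ],
  jaw=[0.6,0.6,0.6,0.6,0.6,0.6,0.6,0.6],
)

```text
t: 12.3
eef_pos: [0.5638, 0.1888, 0.1185]
ee_rot: [-0.001, 0.029, 1.0, 0.0]
wrist_force: [-0.5, -0.5, -1.6]
opening: 0.0494
grasp_force: 20.0
```

Call:
step_arm(
  offset=[
    [0,0.3,0],
    [0,0.05,-0.3],
    [0,0,-0.5],
    [0,0,-0.5],
    [0,0,-0.2],
    [0,0,-0.07],
    [0,0,0],
    [0,0,0],
  ],
  angular=[
    [0,0,0],
    [0,0,0],
    [0,0,0],
    [0,0,0],
    [0,0,0],
    [0,0,0],
    [0,0,0],
    [0,0,0],
  ],
  jaw=[0.6,0.6,0.6,0.6,0.6,0.6,0.6,0.6],
)

```text
t: 13.1
eef_pos: [0.566, 0.1971, 0.073]
ee_rot: [0.001, 0.03, 1.0, 0.0]
wrist_force: [0.3, 0.0, -1.0]
opening: 0.0501
grasp_force: 20.0
```

Call:
step_arm(
  offset=[
    [0,0,-0.05],
    [0,0,-0.05],
    [0,0,0],
    [0,0,0],
  ],
  angular=[
    [0,0,0],
    [0,0,0],
    [0,0,0],
    [0,0,0],
  ],
  jaw=[0.6,0.6,0.6,0.6],
)

```text
t: 13.5
eef_pos: [0.5658, 0.1974, 0.0699]
ee_rot: [0.0, 0.029, 1.0, 0.0]
wrist_force: [-0.0, -0.1, 0.9]
opening: 0.0494
grasp_force: 20.0
```

Call:
step_arm(
  offset=[
    [0,0,0],
    [0,0,0],
    [0,0,0],
    [0,0,0.5],
    [0,0,1],
    [0,0,1],
    [0,0,1],
    [0,0,0.4],
  ],
  angular=[
    [0,0,0],
    [0,0,0],
    [0,0,0],
    [0,0,0],
    [0,0,0],
    [0,0,0],
    [0,0,0],
    [0,0,0],
  ],
  jaw=[0.25,0.25,0.25,0.25,0.25,0.25,0.25,0.25],
)

```text
t: 14.3
eef_pos: [0.567, 0.1977, 0.1897]
ee_rot: [0.003, 0.029, 1.0, 0.001]
wrist_force: [0.6, -0.6, -0.7]
opening: 0.0707
grasp_force: 0.0
```

Call:
step_arm(
  offset=[
    [0,-0.7,0],
    [0,-1,0],
    [0,-1,0],
    [0,-1,0],
    [0,-1,0],
    [0,-1,0],
    [0,-1,0],
    [0,-1,0],
  ],
  angular=[
    [0,0,0],
    [0,0,0],
    [0,0,0],
    [0,0,0],
    [0,0,0],
    [0,0,0],
    [0,0,0],
    [0,0,0],
  ],
  jaw=[0.25,0.25,0.25,0.25,0.25,0.25,0.25,0.25],
)

```text
t: 15.1
eef_pos: [0.5648, -0.0347, 0.1855]
ee_rot: [-0.001, 0.029, 1.0, 0.0]
wrist_force: [0.0, -0.7, 0.3]
opening: 0.0703
grasp_force: 0.0
```

Call:
step_arm(
  offset=[
    [0,-1,0],
    [0,-1,0],
    [0,-1,0],
    [0,-1,0],
    [0,-1,0],
    [0,-1,0],
    [0,-1,0],
    [0,-1,0],
  ],
  angular=[
    [0,0,0],
    [0,0,0],
    [0,0,0],
    [0,0,0],
    [0,0,0],
    [0,0,0],
    [0,0,0],
    [0,0,0],
  ],
  jaw=[0.25,0.25,0.25,0.25,0.25,0.25,0.25,0.25],
)

```text
t: 15.9
eef_pos: [0.5649, -0.2746, 0.1854]
ee_rot: [-0.001, 0.03, 1.0, 0.001]
wrist_force: [0.8, -0.3, -0.8]
opening: 0.0707
grasp_force: 0.0
```

Call:
step_arm(
  offset=[
    [-0.2,-0.6,0],
    [0,-0.4,0],
    [0,0,0],
    [0,0,-0.7],
    [0,0,-0.8],
    [0,0,-0.8],
    [0,0,-0.8],
    [0,0,-0.5],
  ],
  angular=[
    [0,0,0],
    [0,0,0],
    [0,0,0],
    [0,0,0],
    [0,0,0],
    [0,0,0],
    [0,0,0],
    [0,0,0],
  ],
  jaw=[0.25,0.25,0.25,0.25,0.25,0.25,0.25,0.25],
)

```text
t: 16.7
eef_pos: [0.5587, -0.3011, 0.0768]
ee_rot: [-0.001, 0.029, 1.0, 0.001]
wrist_force: [-0.1, -0.6, 0.1]
opening: 0.0709
grasp_force: 0.0
```

Call:
step_arm(
  offset=[
    [0,0,0],
    [0,0,0],
    [0,0,0],
    [0,0,0],
    [0,0,0],
  ],
  angular=[
    [0,0,0],
    [0,0,0],
    [0,0,0],
    [0,0,0],
    [0,0,0],
  ],
  jaw=[0.6,0.6,0.6,0.6,0.6],
)

```text
t: 17.2
eef_pos: [0.5602, -0.3036, 0.0797]
ee_rot: [0.001, 0.03, 1.0, -0.0]
wrist_force: [-0.1, 0.8, 2.7]
opening: 0.0496
grasp_force: 19.9
```

Call:
step_arm(
  offset=[
    [0,0,0.6],
    [0,0,0.8],
    [0,0.5,0],
    [0,0.9,0],
    [0,1,0],
    [0,1,0],
    [0,1,0],
    [0,1,0],
  ],
  angular=[
    [0,0,0],
    [0,0,0],
    [0,0,0],
    [0,0,0],
    [0,0,0],
    [0,0,0],
    [0,0,0],
    [0,0,0],
  ],
  jaw=[0.6,0.6,0.6,0.6,0.6,0.6,0.6,0.6],
)

```text
t: 18.0
eef_pos: [0.5583, -0.1392, 0.1193]
ee_rot: [-0.001, 0.03, 1.0, 0.001]
wrist_force: [0.1, 0.4, -1.5]
opening: 0.0498
grasp_force: 19.9
```

Call:
step_arm(
  offset=[
    [0,1,0],
    [0,1,0],
    [0,1,0],
    [0,1,0],
    [0,1,0],
    [0,1,0],
    [0,1,0],
    [0,1,0],
  ],
  angular=[
    [0,0,0],
    [0,0,0],
    [0,0,0],
    [0,0,0],
    [0,0,0],
    [0,0,0],
    [0,0,0],
    [0,0,0],
  ],
  jaw=[0.6,0.6,0.6,0.6,0.6,0.6,0.6,0.6],
)

```text
t: 18.8
eef_pos: [0.5578, 0.1004, 0.1194]
ee_rot: [-0.001, 0.029, 1.0, 0.0]
wrist_force: [1.0, 0.2, -1.9]
opening: 0.0497
grasp_force: 19.9
```

Call:
step_arm(
  offset=[
    [0.15,0.3,0],
    [0,0.05,-0.3],
    [0,0,-0.5],
    [0,0,-0.5],
    [0,0,-0.2],
    [0,0,-0.07],
    [0,0,-0.03],
    [0,0,0],
  ],
  angular=[
    [0,0,0],
    [0,0,0],
    [0,0,0],
    [0,0,0],
    [0,0,0],
    [0,0,0],
    [0,0,0],
    [0,0,0],
  ],
  jaw=[0.6,0.6,0.6,0.6,0.6,0.6,0.6,0.6],
)

```text
t: 19.6
eef_pos: [0.5644, 0.1085, 0.0729]
ee_rot: [0.0, 0.03, 1.0, 0.0]
wrist_force: [-0.2, 0.2, -2.0]
opening: 0.05
grasp_force: 19.9
```

Next, touch down and release, then rise above the bottle, heading for the stamp.

Call:
step_arm(
  offset=[
    [0,0,-0.06],
    [0,0,-0.05],
    [0,0,0],
    [0,0,0],
  ],
  angular=[
    [0,0,0],
    [0,0,0],
    [0,0,0],
    [0,0,0],
  ],
  jaw=[0.6,0.6,0.6,0.6],
)

```text
t: 20.0
eef_pos: [0.565, 0.1091, 0.0706]
ee_rot: [0.001, 0.029, 1.0, 0.0]
wrist_force: [0.1, 0.4, 6.7]
opening: 0.0498
grasp_force: 19.9
```

Call:
step_arm(
  offset=[
    [0,0,0],
    [0,0,0],
    [0,0,0],
    [0,0,0.5],
    [0,0,1],
    [0,0,1],
    [0,0,1],
    [0,0,0.4],
  ],
  angular=[
    [0,0,0],
    [0,0,0],
    [0,0,0],
    [0,0,0],
    [0,0,0],
    [0,0,0],
    [0,0,0],
    [0,0,0],
  ],
  jaw=[0.25,0.25,0.25,0.25,0.25,0.25,0.25,0.25],
)

```text
t: 20.8
eef_pos: [0.5655, 0.1089, 0.1889]
ee_rot: [0.002, 0.029, 1.0, 0.0]
wrist_force: [1.2, -0.2, 0.3]
opening: 0.0706
grasp_force: 0.0
```

```bash
python3 - <<'E'
from h import *
T=snap("top");S=snap("scene")
a=cv2.resize(T["pixels"][135:215,310:450],(790,451),interpolation=cv2.INTER_CUBIC)
cv2.imwrite("pics/t2.png",a[:,:,::-1])
b=S["pixels"][100:260,200:470];b=cv2.resize(b,(800,474),interpolation=cv2.INTER_CUBIC);cv2.imwrite("pics/s2.png",b[:,:,::-1])
E
```

```text
(no output)
```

View pics/t2.png

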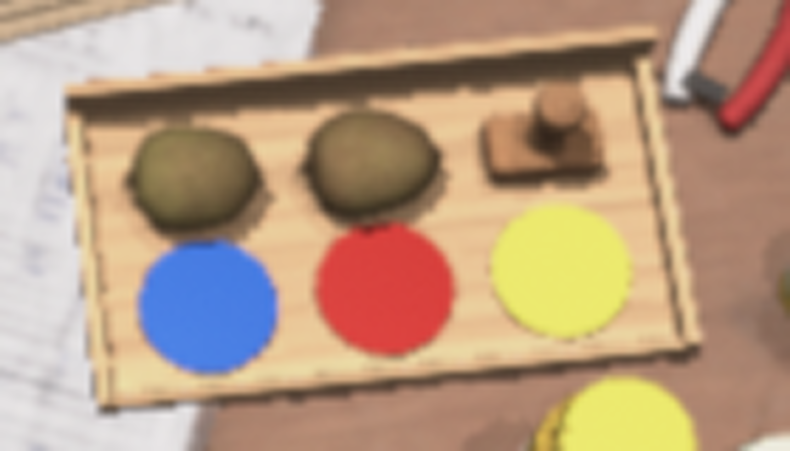

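View pics/s2.png

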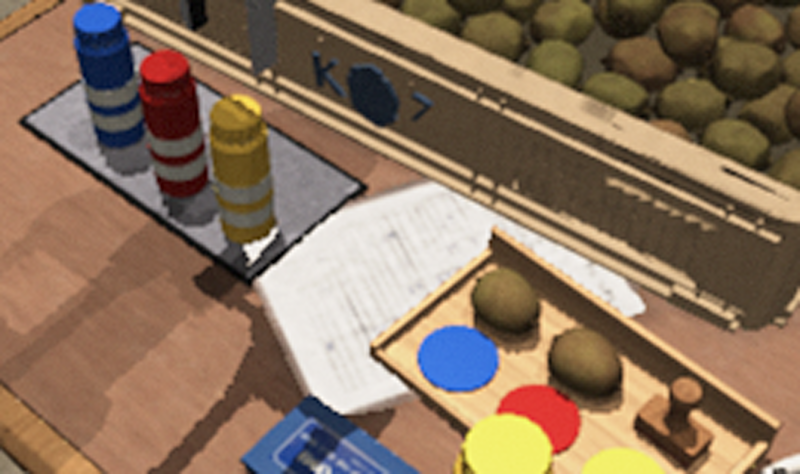

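All three bottles stand upright on the mat (crop (105,80), (172,125), (242,170)). In the top crop the coasters are in clear view and the stamp handle's top is at (560,108). I'll calibrate the views against the known grip positions and measure the stamp.

```bash
python3 - <<'E'
from h import *
np.set_printoptions(precision=4,suppress=True)
T=snap("top");S=snap("scene")
g={'blue':(.5691,-.1319),'red':(.5663,-.2153),'yellow':(.5602,-.3036)}
for c in g:
    for n,d in(('T',T),('S',S)):
        best=None
        for st,ct in blobs(d,c,150)[0]:
            p=onz(d,ct,.013)[:2]
            if best is None or np.linalg.norm(p-g[c])<np.linalg.norm(best-g[c]):best=p
        print(c,n,best,best-np.array(g[c]))
t=lambda x,y:((x+.5)/5.643+309.5,(y+.5)/5.643+134.5)
s=lambda x,y:((x+.5)/2.963+199.5,(y+.5)/2.963+99.5)
print(tri(T,t(560,106),S,s(688,387)));print(onz(T,t(560,106),.081),onz(S,s(688,387),.081))
print('lid base top corners',[onz(T,t(*q),.032)[:2] for q in((482,120),(485,155),(603,145))])
E
```

```text
blue T [ 0.5708 -0.1297] [0.0017 0.0022]
blue S [ 0.5673 -0.1319] [-0.0018 -0.    ]
red T [ 0.5661 -0.2153] [-0.0002 -0.    ]
red S [ 0.5726 -0.2176] [ 0.0063 -0.0023]Traceback (most recent call last):
  File "<stdin>", line 11, in <module>
TypeError: unsupported operand type(s) for -: 'NoneType' and 'float'
```

```bash
python3 - <<'E'
from h import *
np.set_printoptions(precision=4,suppress=True)
T=snap("top");S=snap("scene")
t=lambda x,y:((x+.5)/5.643+309.5,(y+.5)/5.643+134.5)
s=lambda x,y:((x+.5)/2.963+199.5,(y+.5)/2.963+99.5)
print('yellow coaster T',onz(T,t(561,271),.013))
print(tri(T,t(560,106),S,s(688,387)));print(onz(T,t(560,106),.081),onz(S,s(688,387),.081))
print('base corners',[onz(T,t(*q),.032)[:2] for q in((482,120),(485,155),(603,145))])
E
```

```text
yellow coaster T [ 0.5612 -0.3009  0.013 ]
(array([ 0.6227, -0.3027,  0.0746]), np.float64(0.0016033623776914399))
[ 0.6196 -0.3005  0.081 ] [ 0.619  -0.3045  0.081 ]
base corners [array([ 0.6369, -0.2748]), array([ 0.6189, -0.2726]), array([ 0.6148, -0.3297])]
```

Call:
step_arm(
  offset=[
    [0.11,-0.6,0],
    [0.11,-1,0],
    [0.11,-1,0],
    [0.11,-1,0],
    [0.11,-1,0],
    [0.11,-1,0],
    [0.11,-1,0],
    [0.11,-1,0],
  ],
  angular=[
    [0,0,0],
    [0,0,0],
    [0,0,0],
    [0,0,0],
    [0,0,0],
    [0,0,0],
    [0,0,0],
    [0,0,0],
  ],
  jaw=[0.36,0.36,0.36,0.36,0.36,0.36,0.36,0.36],
)

```text
t: 21.9
eef_pos: [0.5895, -0.1201, 0.1844]
ee_rot: [-0.001, 0.03, 1.0, 0.001]
wrist_force: [0.2, -0.1, -0.2]
opening: 0.0601
grasp_force: 0.0
```

Call:
step_arm(
  offset=[
    [0.11,-1,0],
    [0.11,-1,0],
    [0.11,-1,0],
    [0.11,-1,0],
    [0.11,-1,0],
    [0.11,-0.7,0],
    [0.11,-0.4,0],
    [0.11,0,0],
  ],
  angular=[
    [0,0,0],
    [0,0,0],
    [0,0,0],
    [0,0,0],
    [0,0,0],
    [0,0,0],
    [0,0,0],
    [0,0,0],
  ],
  jaw=[0.36,0.36,0.36,0.36,0.36,0.36,0.36,0.36],
)

```text
t: 22.7
eef_pos: [0.6166, -0.3032, 0.1851]
ee_rot: [-0.001, 0.03, 1.0, 0.0]
wrist_force: [0.1, 0.3, 0.2]
opening: 0.0598
grasp_force: 0.0
```

Call:
step_arm(
  offset=[
    [0,0,-0.7],
    [0,0,-0.8],
    [0,0,-0.8],
    [0,0,0],
    [0,0,0],
  ],
  angular=[
    [0,0,0],
    [0,0,0],
    [0,0,0],
    [0,0,0],
    [0,0,0],
  ],
  jaw=[0.36,0.36,0.36,0.36,0.36],
)

```text
t: 23.2
eef_pos: [0.617, -0.3009, 0.1174]
ee_rot: [-0.0, 0.029, 1.0, 0.0]
wrist_force: [-0.0, -0.7, 0.4]
opening: 0.0604
grasp_force: 0.0
```

Call:
step_arm(
  offset=[
    [0.07,-0.05,-0.6],
    [0,0,-0.7],
    [0,0,-0.6],
    [0,0,-0.4],
    [0,0,-0.15],
    [0,0,0],
  ],
  angular=[
    [0,0,0],
    [0,0,0],
    [0,0,0],
    [0,0,0],
    [0,0,0],
    [0,0,0],
  ],
  jaw=[0.36,0.36,0.36,0.36,0.36,0.36],
)

```text
t: 23.8
eef_pos: [0.6192, -0.3036, 0.0441]
ee_rot: [0.0, 0.029, 1.0, -0.0]
wrist_force: [-0.2, -1.2, -0.4]
opening: 0.0602
grasp_force: 0.0
```

```bash
python3 - <<'E'
from h import *
S=snap("scene");b=cv2.resize(S["pixels"][160:270,370:480],(600,600),interpolation=cv2.INTER_CUBIC);cv2.imwrite("pics/s3.png",b[:,:,::-1])
E
```

```text
(no output)
```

View pics/s3.png

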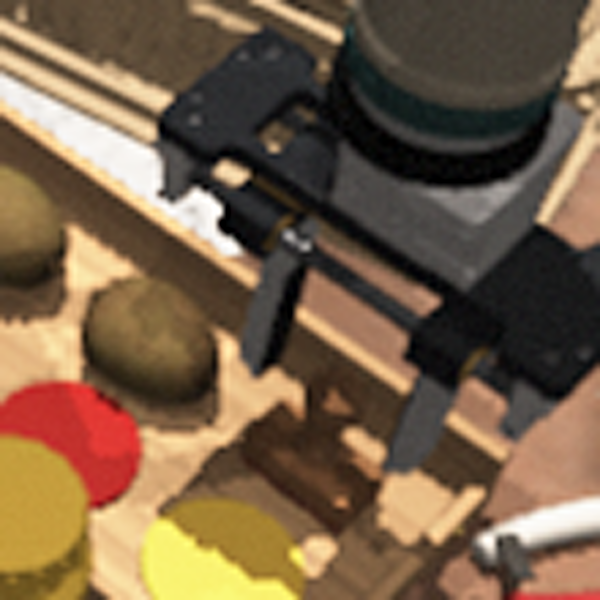

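The tips, at crop (255,365) and (400,465), straddle the shaded handle at about (328,400). Closing.

Call:
step_arm(
  offset=[
    [0,0,0],
    [0,0,0],
    [0,0,0],
    [0,0,0],
    [0,0,0],
    [0,0,0],
    [0,0,0],
  ],
  angular=[
    [0,0,0],
    [0,0,0],
    [0,0,0],
    [0,0,0],
    [0,0,0],
    [0,0,0],
    [0,0,0],
  ],
  jaw=[0.85,0.85,0.85,0.85,0.85,0.85,0.85],
  force=10,
)

```text
t: 24.55
eef_pos: [0.6189, -0.3036, 0.0438]
ee_rot: [0.0, 0.029, 1.0, 0.0]
wrist_force: [-0.5, -0.3, 0.4]
opening: 0.0234
grasp_force: 10.0
```

Call:
step_arm(
  offset=[
    [0,0,0.5],
    [0,0,0.9],
    [0,0,0.9],
    [0,0.4,0.4],
    [0,0.8,0.2],
    [0,1,0],
    [0,1,0],
    [0,1,0],
  ],
  angular=[
    [0,0,0],
    [0,0,0],
    [0,0,0],
    [0,0,0],
    [0,0,0],
    [0,0,0],
    [0,0,0],
    [0,0,0],
  ],
  jaw=[0.85,0.85,0.85,0.85,0.85,0.85,0.85,0.85],
)

```text
t: 25.35
eef_pos: [0.6181, -0.1755, 0.13]
ee_rot: [-0.001, 0.03, 1.0, 0.001]
wrist_force: [-0.1, -1.1, -0.4]
opening: 0.0236
grasp_force: 10.0
```

Call:
step_arm(
  offset=[
    [-0.3,0.9,0],
    [-0.6,0.5,0],
    [-0.9,0.2,0],
    [-1,0,0],
    [-1,0,0],
    [-1,0,0],
    [-1,0,0],
    [-0.6,0,0],
  ],
  angular=[
    [0,0,0],
    [0,0,0],
    [0,0,0],
    [0,0,0],
    [0,0,0],
    [0,0,0],
    [0,0,0],
    [0,0,0],
  ],
  jaw=[0.85,0.85,0.85,0.85,0.85,0.85,0.85,0.85],
)

```text
t: 26.15
eef_pos: [0.4236, -0.1281, 0.13]
ee_rot: [-0.001, 0.029, 1.0, 0.001]
wrist_force: [-0.6, -0.1, -0.3]
opening: 0.0231
grasp_force: 10.0
```

Call:
step_arm(
  offset=[
    [-0.08,0,-0.4],
    [0,0,-0.6],
    [0,0,-0.6],
    [0,0,-0.5],
    [0,0,-0.3],
    [0,0,-0.07],
    [0,0,0],
  ],
  angular=[
    [0,0,0],
    [0,0,0],
    [0,0,0],
    [0,0,0],
    [0,0,0],
    [0,0,0],
    [0,0,0],
  ],
  jaw=[0.85,0.85,0.85,0.85,0.85,0.85,0.85],
)

```text
t: 26.85
eef_pos: [0.4243, -0.1293, 0.0565]
ee_rot: [-0.0, 0.029, 1.0, 0.0]
wrist_force: [0.4, -0.6, -0.4]
opening: 0.0238
grasp_force: 10.0
```

```bash
python3 - <<'E'
from h import *
S=snap("scene");b=cv2.resize(S["pixels"][190:300,260:370],(600,600),interpolation=cv2.INTER_CUBIC);cv2.imwrite("pics/s4.png",b[:,:,::-1])
E
```

```text
(no output)
```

View pics/s4.png

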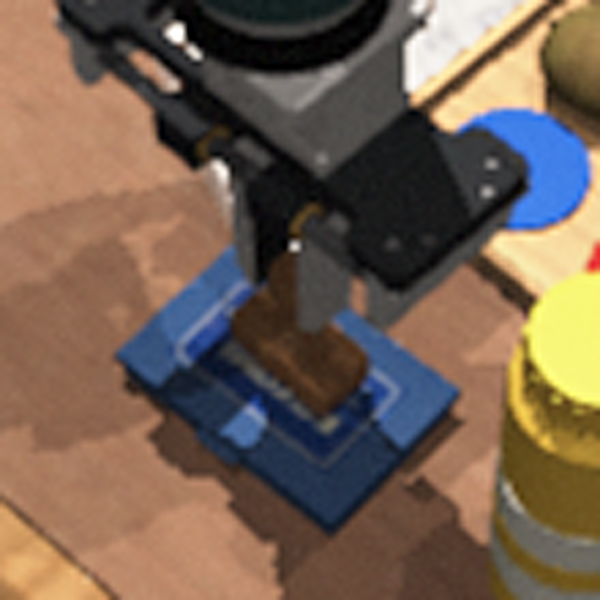

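The stamp is held upright a few mm over the lid, its base centre at crop (301,362) against the lid centre at (289,375). That is about 4 mm too far in +x, so I'll shift, set down and release.

Call:
step_arm(
  offset=[
    [-0.14,0,0],
    [0,0,-0.06],
    [0,0,-0.06],
    [0,0,-0.03],
    [0,0,0],
    [0,0,0],
  ],
  angular=[
    [0,0,0],
    [0,0,0],
    [0,0,0],
    [0,0,0],
    [0,0,0],
    [0,0,0],
  ],
  jaw=[0.85,0.85,0.85,0.85,0.85,0.85],
)

```text
t: 27.5
eef_pos: [0.4203, -0.1297, 0.0521]
ee_rot: [-0.0, 0.029, 1.0, 0.0]
wrist_force: [0.2, 0.2, -0.1]
opening: 0.0234
grasp_force: 10.0
```

Call:
step_arm(
  offset=[
    [0,0,-0.04],
    [0,0,0],
    [0,0,0],
  ],
  angular=[
    [0,0,0],
    [0,0,0],
    [0,0,0],
  ],
  jaw=[0.85,0.85,0.85],
)

```text
t: 27.8
eef_pos: [0.4206, -0.1294, 0.0513]
ee_rot: [0.0, 0.03, 1.0, 0.0]
wrist_force: [-0.5, 2.2, 5.2]
opening: 0.0231
grasp_force: 10.0
```

Call:
step_arm(
  offset=[
    [0,0,0],
    [0,0,0],
    [0,0,0],
    [0,0,0],
    [0,0,0.4],
    [0,0,0.8],
    [0,0,1],
    [0,0,1],
  ],
  angular=[
    [0,0,0],
    [0,0,0],
    [0,0,0],
    [0,0,0],
    [0,0,0],
    [0,0,0],
    [0,0,0],
    [0,0,0],
  ],
  jaw=[0.45,0.45,0.45,0.45,0.45,0.45,0.36,0.36],
)

```text
t: 28.6
eef_pos: [0.4198, -0.1296, 0.1476]
ee_rot: [-0.001, 0.029, 1.0, 0.0]
wrist_force: [0.4, 0.5, -0.6]
opening: 0.0597
grasp_force: 0.0
```

Call:
step_arm(
  offset=[
    [0,0.4,0.8],
    [0.5,0.9,0.6],
    [0.7,1,0],
    [0.7,1,0],
    [0.7,1,0],
    [0.7,1,0],
    [0.7,1,0],
    [0.6,1,0],
  ],
  angular=[
    [0,0,0],
    [0,0,0],
    [0,0,0],
    [0,0,0],
    [0,0,0],
    [0,0,0],
    [0,0,0],
    [0,0,0],
  ],
  jaw=[0.25,0.25,0.25,0.25,0.25,0.25,0.25,0.25],
)

```text
t: 29.4
eef_pos: [0.5592, 0.0906, 0.1886]
ee_rot: [0.0, 0.029, 1.0, -0.0]
wrist_force: [0.4, -0.7, -1.3]
opening: 0.0703
grasp_force: 0.0
```

Call:
step_arm(
  offset=[
    [0.3,0.6,0],
    [0,0,0],
    [0,0,0],
  ],
  angular=[
    [0,0,0],
    [0,0,0],
    [0,0,0],
  ],
  jaw=[0.25,0.25,0.25],
)

```text
t: 29.7
eef_pos: [0.5668, 0.1071, 0.1883]
ee_rot: [-0.001, 0.029, 1.0, -0.0]
wrist_force: [0.4, 0.4, 0.6]
opening: 0.0708
grasp_force: 0.0
```

```bash
python3 - <<'E'
from h import *
T=snap("top");S=snap("scene")
a=cv2.resize(T["pixels"][130:280,310:450],(560,600),interpolation=cv2.INTER_CUBIC);b=cv2.resize(S["pixels"][230:290,275:350],(240,192));a=np.hstack([a,np.vstack([b,np.zeros((408,240,3),np.uint8)])])
cv2.imwrite("pics/t3.png",a[:,:,::-1])
E
```

```text
(no output)
```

View pics/t3.png

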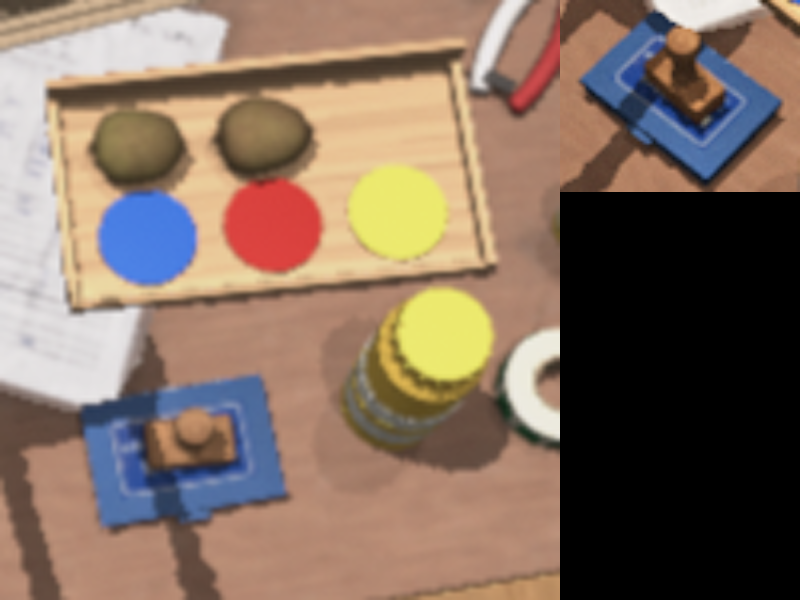

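The stamp stands upright on the lid, its base centre at (191,447) against the tin centre at (184,451), about 3 mm off. Now I return the yellow bottle.

Call:
step_arm(
  offset=[
    [-0.05,0.05,-0.5],
    [0,0,-0.7],
    [0,0,-0.7],
    [0,0,-0.7],
    [0,0,-0.6],
    [0,0,-0.5],
    [0,0,-0.2],
    [0,0,0],
  ],
  angular=[
    [0,0,0],
    [0,0,0],
    [0,0,0],
    [0,0,0],
    [0,0,0],
    [0,0,0],
    [0,0,0],
    [0,0,0],
  ],
  jaw=[0.25,0.25,0.25,0.25,0.25,0.25,0.25,0.25],
  force=20,
)

```text
t: 30.6
eef_pos: [0.5649, 0.1079, 0.0714]
ee_rot: [-0.001, 0.03, 1.0, -0.0]
wrist_force: [0.8, 0.3, 0.6]
opening: 0.0702
grasp_force: 0.0
```

Call:
step_arm(
  offset=[
    [0,0.03,0],
    [0,0,0],
    [0,0,0],
    [0,0,0],
    [0,0,0],
    [0,0,0.6],
    [0,0,0.9],
    [0,-0.4,0.2],
  ],
  angular=[
    [0,0,0],
    [0,0,0],
    [0,0,0],
    [0,0,0],
    [0,0,0],
    [0,0,0],
    [0,0,0],
    [0,0,0],
  ],
  jaw=[0.6,0.6,0.6,0.6,0.6,0.6,0.6,0.6],
)

```text
t: 31.4
eef_pos: [0.5674, 0.0986, 0.1251]
ee_rot: [0.002, 0.029, 1.0, 0.0]
wrist_force: [0.9, -1.2, -1.5]
opening: 0.0498
grasp_force: 20.0
```

Call:
step_arm(
  offset=[
    [0,-0.9,0],
    [0,-1,0],
    [0,-1,0],
    [0,-1,0],
    [0,-1,0],
    [0,-1,0],
    [0,-1,0],
    [0,-1,0],
  ],
  angular=[
    [0,0,0],
    [0,0,0],
    [0,0,0],
    [0,0,0],
    [0,0,0],
    [0,0,0],
    [0,0,0],
    [0,0,0],
  ],
  jaw=[0.6,0.6,0.6,0.6,0.6,0.6,0.6,0.6],
)

```text
t: 32.2
eef_pos: [0.5646, -0.1411, 0.1217]
ee_rot: [-0.001, 0.03, 1.0, 0.0]
wrist_force: [0.1, 0.5, -1.4]
opening: 0.0497
grasp_force: 20.0
```

Call:
step_arm(
  offset=[
    [-0.1,-1,0],
    [-0.1,-1,0],
    [0,-1,0],
    [0,-1,0],
    [0,-0.8,0],
    [0,-0.4,0],
    [0,0,0],
    [0,0,0],
  ],
  angular=[
    [0,0,0],
    [0,0,0],
    [0,0,0],
    [0,0,0],
    [0,0,0],
    [0,0,0],
    [0,0,0],
    [0,0,0],
  ],
  jaw=[0.6,0.6,0.6,0.6,0.6,0.6,0.6,0.6],
)

```text
t: 33.0
eef_pos: [0.5591, -0.2944, 0.1222]
ee_rot: [-0.001, 0.03, 1.0, 0.001]
wrist_force: [0.1, 0.4, -0.8]
opening: 0.0498
grasp_force: 20.0
```

Call:
step_arm(
  offset=[
    [0.04,-0.29,0],
    [0,0,-0.4],
    [0,0,-0.5],
    [0,0,-0.3],
    [0,0,-0.1],
    [0,0,0],
    [0,0,0],
  ],
  angular=[
    [0,0,0],
    [0,0,0],
    [0,0,0],
    [0,0,0],
    [0,0,0],
    [0,0,0],
    [0,0,0],
  ],
  jaw=[0.6,0.6,0.6,0.6,0.6,0.6,0.6],
)

```text
t: 33.7
eef_pos: [0.5614, -0.304, 0.0843]
ee_rot: [0.0, 0.029, 1.0, -0.0]
wrist_force: [0.1, -0.0, -1.3]
opening: 0.05
grasp_force: 20.0
```

Call:
step_arm(
  offset=[
    [0,0.02,-0.06],
    [0,0,-0.06],
    [0,0,-0.03],
    [0,0,0],
    [0,0,0],
  ],
  angular=[
    [0,0,0],
    [0,0,0],
    [0,0,0],
    [0,0,0],
    [0,0,0],
  ],
  jaw=[0.6,0.6,0.6,0.6,0.6],
)

```text
t: 34.2
eef_pos: [0.5618, -0.3034, 0.0816]
ee_rot: [0.001, 0.029, 1.0, -0.0]
wrist_force: [-1.4, 1.2, 6.7]
opening: 0.0497
grasp_force: 20.0
```

Call:
step_arm(
  offset=[
    [0,0,0],
    [0,0,0],
    [0,0,0],
    [0,0,0.5],
    [0,0,1],
    [0,0,1],
    [0,0,0.9],
    [0,0.3,0.2],
  ],
  angular=[
    [0,0,0],
    [0,0,0],
    [0,0,0],
    [0,0,0],
    [0,0,0],
    [0,0,0],
    [0,0,0],
    [0,0,0],
  ],
  jaw=[0.25,0.25,0.25,0.25,0.25,0.25,0.25,0.25],
)

```text
t: 35.0
eef_pos: [0.5627, -0.2962, 0.1906]
ee_rot: [0.003, 0.03, 1.0, -0.002]
wrist_force: [-0.1, -0.9, 0.3]
opening: 0.0708
grasp_force: 0.0
```

Call:
step_arm(
  offset=[
    [0.02,0.9,0],
    [0.02,1,0],
    [0.02,1,0],
    [0.02,1,0],
    [0.02,1,0],
    [0.02,1,0],
    [0.02,1,0],
    [0.02,1,0],
  ],
  angular=[
    [0,0,0],
    [0,0,0],
    [0,0,0],
    [0,0,0],
    [0,0,0],
    [0,0,0],
    [0,0,0],
    [0,0,0],
  ],
  jaw=[0.25,0.25,0.25,0.25,0.25,0.25,0.25,0.25],
)

```text
t: 35.8
eef_pos: [0.5646, -0.0553, 0.1859]
ee_rot: [-0.001, 0.029, 1.0, 0.0]
wrist_force: [-0.6, -0.6, -0.2]
opening: 0.071
grasp_force: 0.0
```

Call:
step_arm(
  offset=[
    [0,1,0],
    [0,1,0],
    [0,1,0],
    [0,1,0],
    [0,1,0],
    [0,1,0],
    [0,1,0],
    [0,0.9,0],
  ],
  angular=[
    [0,0,0],
    [0,0,0],
    [0,0,0],
    [0,0,0],
    [0,0,0],
    [0,0,0],
    [0,0,0],
    [0,0,0],
  ],
  jaw=[0.25,0.25,0.25,0.25,0.25,0.25,0.25,0.25],
)

```text
t: 36.6
eef_pos: [0.5643, 0.1815, 0.1858]
ee_rot: [-0.001, 0.029, 1.0, 0.0]
wrist_force: [0.3, -0.2, 0.0]
opening: 0.07
grasp_force: 0.0
```

Call:
step_arm(
  offset=[
    [0.03,0.4,0],
    [0,0.14,0],
    [0,0,-0.6],
    [0,0,-0.8],
    [0,0,-0.8],
    [0,0,-0.8],
    [0,0,-0.6],
    [0,0,-0.2],
  ],
  angular=[
    [0,0,0],
    [0,0,0],
    [0,0,0],
    [0,0,0],
    [0,0,0],
    [0,0,0],
    [0,0,0],
    [0,0,0],
  ],
  jaw=[0.25,0.25,0.25,0.25,0.25,0.25,0.25,0.25],
)

```text
t: 37.4
eef_pos: [0.5649, 0.1942, 0.0709]
ee_rot: [-0.002, 0.03, 1.0, -0.001]
wrist_force: [-0.7, -0.9, 0.7]
opening: 0.0706
grasp_force: 0.0
```

Call:
step_arm(
  offset=[
    [0,0,0],
  ],
  angular=[
    [0,0,0],
  ],
  jaw=[0.25],
)

```text
t: 37.5
eef_pos: [0.566, 0.1948, 0.0724]
ee_rot: [-0.001, 0.03, 1.0, -0.0]
wrist_force: [-0.5, -0.9, -0.1]
opening: 0.0706
grasp_force: 0.0
```

Call:
step_arm(
  offset=[
    [0,0.08,0],
    [0,0,0],
    [0,0,0],
    [0,0,0],
    [0,0,0],
    [0,0,0.6],
    [0,0,0.9],
    [0,-0.4,0.2],
  ],
  angular=[
    [0,0,0],
    [0,0,0],
    [0,0,0],
    [0,0,0],
    [0,0,0],
    [0,0,0],
    [0,0,0],
    [0,0,0],
  ],
  jaw=[0.25,0.6,0.6,0.6,0.6,0.6,0.6,0.6],
)

```text
t: 38.3
eef_pos: [0.5685, 0.1874, 0.1268]
ee_rot: [0.002, 0.029, 1.0, 0.001]
wrist_force: [1.0, -0.5, -1.1]
opening: 0.0493
grasp_force: 20.0
```

Call:
step_arm(
  offset=[
    [0,-0.9,0],
    [0,-1,0],
    [0,-1,0],
    [0,-1,0],
    [0,-1,0],
    [0,-1,0],
    [0,-1,0],
    [0,-1,0],
  ],
  angular=[
    [0,0,0],
    [0,0,0],
    [0,0,0],
    [0,0,0],
    [0,0,0],
    [0,0,0],
    [0,0,0],
    [0,0,0],
  ],
  jaw=[0.6,0.6,0.6,0.6,0.6,0.6,0.6,0.6],
)

```text
t: 39.1
eef_pos: [0.5655, -0.0526, 0.1234]
ee_rot: [-0.001, 0.03, 1.0, -0.0]
wrist_force: [0.2, -0.1, -1.7]
opening: 0.0495
grasp_force: 20.0
```

Call:
step_arm(
  offset=[
    [0,-1,0],
    [0,-1,0],
    [0,-1,0],
    [0,-1,0],
    [0,-0.8,0],
    [0,-0.4,0],
    [0,0,0],
    [0,0,0],
  ],
  angular=[
    [0,0,0],
    [0,0,0],
    [0,0,0],
    [0,0,0],
    [0,0,0],
    [0,0,0],
    [0,0,0],
    [0,0,0],
  ],
  jaw=[0.6,0.6,0.6,0.6,0.6,0.6,0.6,0.6],
)

```text
t: 39.9
eef_pos: [0.5661, -0.206, 0.1239]
ee_rot: [-0.001, 0.03, 1.0, 0.001]
wrist_force: [0.4, 0.2, -1.5]
opening: 0.0497
grasp_force: 20.0
```

Call:
step_arm(
  offset=[
    [0,-0.3,0],
    [0,0,-0.4],
    [0,0,-0.5],
    [0,0,-0.3],
    [0,0,-0.16],
    [0,0,0],
    [0,0,0],
  ],
  angular=[
    [0,0,0],
    [0,0,0],
    [0,0,0],
    [0,0,0],
    [0,0,0],
    [0,0,0],
    [0,0,0],
  ],
  jaw=[0.6,0.6,0.6,0.6,0.6,0.6,0.6],
)

```text
t: 40.6
eef_pos: [0.5669, -0.2156, 0.0836]
ee_rot: [0.0, 0.029, 1.0, 0.0]
wrist_force: [-0.2, -0.2, -1.1]
opening: 0.0493
grasp_force: 20.0
```

Call:
step_arm(
  offset=[
    [0,0,-0.06],
    [0,0,-0.06],
    [0,0,0],
    [0,0,0],
  ],
  angular=[
    [0,0,0],
    [0,0,0],
    [0,0,0],
    [0,0,0],
  ],
  jaw=[0.6,0.6,0.6,0.6],
)

```text
t: 41.0
eef_pos: [0.5674, -0.2159, 0.0828]
ee_rot: [0.001, 0.029, 1.0, -0.0]
wrist_force: [-3.2, 1.4, 10.9]
opening: 0.0496
grasp_force: 20.0
```

Call:
step_arm(
  offset=[
    [0,0,0.03],
    [0,0,0],
    [0,0,0],
    [0,0,0.5],
    [0,0,1],
    [0,0,1],
    [0,0,0.9],
    [0,0.3,0.2],
  ],
  angular=[
    [0,0,0],
    [0,0,0],
    [0,0,0],
    [0,0,0],
    [0,0,0],
    [0,0,0],
    [0,0,0],
    [0,0,0],
  ],
  jaw=[0.25,0.25,0.25,0.25,0.25,0.25,0.25,0.25],
)

```text
t: 41.8
eef_pos: [0.5685, -0.2083, 0.1918]
ee_rot: [0.003, 0.03, 1.0, -0.001]
wrist_force: [0.6, -0.8, 0.7]
opening: 0.0707
grasp_force: 0.0
```

Call:
step_arm(
  offset=[
    [0.02,0.9,0],
    [0.02,1,0],
    [0.02,1,0],
    [0.02,1,0],
    [0,1,0],
    [0,1,0],
    [0,1,0],
    [0,1,0],
  ],
  angular=[
    [0,0,0],
    [0,0,0],
    [0,0,0],
    [0,0,0],
    [0,0,0],
    [0,0,0],
    [0,0,0],
    [0,0,0],
  ],
  jaw=[0.25,0.25,0.25,0.25,0.25,0.25,0.25,0.25],
)

```text
t: 42.6
eef_pos: [0.5678, 0.0322, 0.1872]
ee_rot: [-0.001, 0.029, 1.0, 0.0]
wrist_force: [0.4, 0.5, -0.4]
opening: 0.0699
grasp_force: 0.0
```

Call:
step_arm(
  offset=[
    [0,1,0],
    [0,1,0],
    [0,1,0],
    [0,1,0],
    [0,1,0],
    [0,1,0],
    [0,1,0],
    [0,1,0],
  ],
  angular=[
    [0,0,0],
    [0,0,0],
    [0,0,0],
    [0,0,0],
    [0,0,0],
    [0,0,0],
    [0,0,0],
    [0,0,0],
  ],
  jaw=[0.25,0.25,0.25,0.25,0.25,0.25,0.25,0.25],
)

```text
t: 43.4
eef_pos: [0.5676, 0.2718, 0.187]
ee_rot: [-0.001, 0.029, 1.0, -0.0]
wrist_force: [0.8, 0.6, -0.2]
opening: 0.0707
grasp_force: 0.0
```

Call:
step_arm(
  offset=[
    [0,0.45,0],
    [0,0.16,0],
    [0,0,-0.6],
    [0,0,-0.8],
    [0,0,-0.8],
    [0,0,-0.8],
    [0,0,-0.7],
    [0,0,-0.2],
  ],
  angular=[
    [0,0,0],
    [0,0,0],
    [0,0,0],
    [0,0,0],
    [0,0,0],
    [0,0,0],
    [0,0,0],
    [0,0,0],
  ],
  jaw=[0.25,0.25,0.25,0.25,0.25,0.25,0.25,0.25],
)

```text
t: 44.2
eef_pos: [0.567, 0.2864, 0.069]
ee_rot: [-0.003, 0.03, 1.0, -0.001]
wrist_force: [-0.7, -0.8, -0.5]
opening: 0.0705
grasp_force: 0.0
```

Call:
step_arm(
  offset=[
    [0,0,0],
  ],
  angular=[
    [0,0,0],
  ],
  jaw=[0.25],
)

```text
t: 44.3
eef_pos: [0.5684, 0.2873, 0.0709]
ee_rot: [-0.001, 0.03, 1.0, -0.001]
wrist_force: [-0.0, 0.7, 0.9]
opening: 0.0704
grasp_force: 0.0
```

Call:
step_arm(
  offset=[
    [0,0.02,0],
    [0,0,0],
    [0,0,0],
    [0,0,0],
    [0,0,0],
    [0,0,0.6],
    [0,0,0.9],
    [0,-0.4,0.2],
  ],
  angular=[
    [0,0,0],
    [0,0,0],
    [0,0,0],
    [0,0,0],
    [0,0,0],
    [0,0,0],
    [0,0,0],
    [0,0,0],
  ],
  jaw=[0.6,0.6,0.6,0.6,0.6,0.6,0.6,0.6],
)

```text
t: 45.1
eef_pos: [0.5705, 0.2785, 0.1251]
ee_rot: [0.002, 0.029, 1.0, 0.001]
wrist_force: [0.4, 1.1, -2.1]
opening: 0.0496
grasp_force: 20.0
```

Call:
step_arm(
  offset=[
    [0,-0.9,0],
    [0,-1,0],
    [0,-1,0],
    [0,-1,0],
    [0,-1,0],
    [0,-1,0],
    [0,-1,0],
    [0,-1,0],
  ],
  angular=[
    [0,0,0],
    [0,0,0],
    [0,0,0],
    [0,0,0],
    [0,0,0],
    [0,0,0],
    [0,0,0],
    [0,0,0],
  ],
  jaw=[0.6,0.6,0.6,0.6,0.6,0.6,0.6,0.6],
)

```text
t: 45.9
eef_pos: [0.5676, 0.0381, 0.1217]
ee_rot: [-0.001, 0.03, 1.0, -0.0]
wrist_force: [0.4, 0.1, -3.3]
opening: 0.0497
grasp_force: 20.0
```

Call:
step_arm(
  offset=[
    [0,-1,0],
    [0,-1,0],
    [0,-1,0],
    [0,-1,0],
    [0,-0.8,0],
    [0,-0.5,0],
    [0,0,0],
    [0,0,0],
  ],
  angular=[
    [0,0,0],
    [0,0,0],
    [0,0,0],
    [0,0,0],
    [0,0,0],
    [0,0,0],
    [0,0,0],
    [0,0,0],
  ],
  jaw=[0.6,0.6,0.6,0.6,0.6,0.6,0.6,0.6],
)

```text
t: 46.7
eef_pos: [0.5684, -0.1183, 0.1223]
ee_rot: [-0.001, 0.03, 1.0, 0.001]
wrist_force: [-0.9, 0.8, -1.8]
opening: 0.0498
grasp_force: 20.0
```

Call:
step_arm(
  offset=[
    [0.03,-0.41,0],
    [0,0,-0.4],
    [0,0,-0.5],
    [0,0,-0.3],
    [0,0,-0.1],
    [0,0,0],
    [0,0,0],
  ],
  angular=[
    [0,0,0],
    [0,0,0],
    [0,0,0],
    [0,0,0],
    [0,0,0],
    [0,0,0],
    [0,0,0],
  ],
  jaw=[0.6,0.6,0.6,0.6,0.6,0.6,0.6],
)

```text
t: 47.4
eef_pos: [0.5704, -0.1311, 0.0842]
ee_rot: [0.0, 0.029, 1.0, -0.0]
wrist_force: [-0.8, -0.3, -1.8]
opening: 0.0498
grasp_force: 20.0
```

Call:
step_arm(
  offset=[
    [0,0,-0.05],
    [0,0,-0.06],
    [0,0,0],
    [0,0,0],
  ],
  angular=[
    [0,0,0],
    [0,0,0],
    [0,0,0],
    [0,0,0],
  ],
  jaw=[0.6,0.6,0.6,0.6],
)

```text
t: 47.8
eef_pos: [0.5708, -0.1312, 0.082]
ee_rot: [0.001, 0.029, 1.0, -0.0]
wrist_force: [-0.8, 0.5, 6.3]
opening: 0.0501
grasp_force: 20.0
```

Contact. Now I release, rise and clear away to the left for a final look.

Call:
step_arm(
  offset=[
    [0,0,0],
    [0,0,0],
    [0,0,0],
    [0,0,0.5],
    [0,0,1],
    [0,0,1],
    [0,0,1],
    [0,0,0.5],
  ],
  angular=[
    [0,0,0],
    [0,0,0],
    [0,0,0],
    [0,0,0],
    [0,0,0],
    [0,0,0],
    [0,0,0],
    [0,0,0],
  ],
  jaw=[0.25,0.25,0.25,0.25,0.25,0.25,0.25,0.25],
)

```text
t: 48.6
eef_pos: [0.5711, -0.1317, 0.2032]
ee_rot: [0.002, 0.029, 1.0, -0.001]
wrist_force: [-0.0, 0.3, -0.1]
opening: 0.0706
grasp_force: 0.0
```

Call:
step_arm(
  offset=[
    [0,0.6,0],
    [0,1,0],
    [0,1,0],
    [0,1,0],
    [0,1,0],
    [0,1,0],
    [0,1,0],
    [0,1,0],
  ],
  angular=[
    [0,0,0],
    [0,0,0],
    [0,0,0],
    [0,0,0],
    [0,0,0],
    [0,0,0],
    [0,0,0],
    [0,0,0],
  ],
  jaw=[0.25,0.25,0.25,0.25,0.25,0.25,0.25,0.25],
)

```text
t: 49.4
eef_pos: [0.5683, 0.0993, 0.1988]
ee_rot: [-0.002, 0.029, 1.0, 0.0]
wrist_force: [0.4, -0.8, 0.4]
opening: 0.0702
grasp_force: 0.0
```

Call:
step_arm(
  offset=[
    [0,0.5,0],
    [0,0,0],
    [0,0,0],
  ],
  angular=[
    [0,0,0],
    [0,0,0],
    [0,0,0],
  ],
  jaw=[0.25,0.25,0.25],
)

```text
t: 49.7
eef_pos: [0.5695, 0.1115, 0.1999]
ee_rot: [-0.001, 0.029, 1.0, -0.001]
wrist_force: [-1.0, -0.5, 0.4]
opening: 0.0703
grasp_force: 0.0
```

```bash
python3 - <<'E'
from h import *
T=snap("top");S=snap("scene")
a=cv2.resize(T["pixels"][140:270,315:445],(450,450),interpolation=cv2.INTER_CUBIC);b=cv2.resize(S["pixels"][165:305,275:450],(350,280));a=np.hstack([a,np.vstack([b,np.zeros((170,350,3),np.uint8)])])
cv2.imwrite("pics/t4.png",a[:,:,::-1])
print({c:[b for b in blobs(T,c,60)[0] if 330<b[1][0]<430 and 150<b[1][1]<200] for c in('red','blue','yellow')})
E
```

```text
{'red': [([373, 160, 21, 25, 390], [383.2, 172.1]), ([366, 177, 24, 21, 151], [375.3, 190.4])], 'blue': [([340, 164, 19, 24, 366], [348.9, 175.6]), ([335, 183, 24, 18, 138], [345.0, 193.9])], 'yellow': [([408, 161, 20, 21, 126], [416.0, 172.6]), ([398, 173, 18, 22, 128], [404.2, 186.6])]}
```

View pics/t4.png

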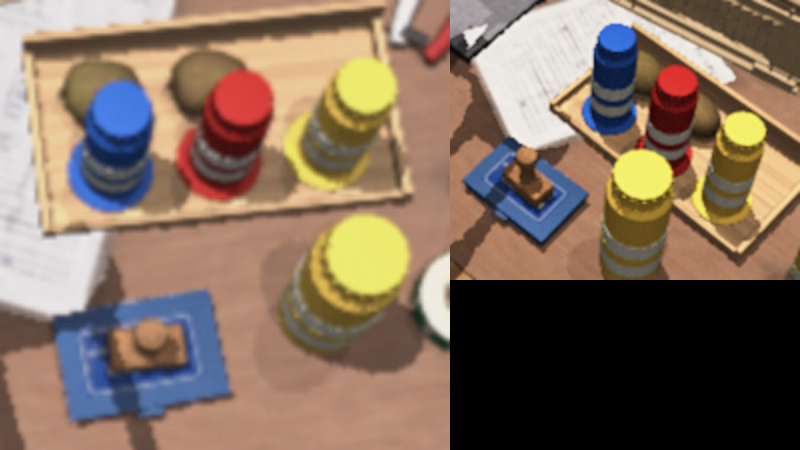

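The bottles stand upright on their own coasters, with cap centroids within about 1–2 px of where they started (0.5–4 mm). The stamp is upright on the tin at (148,348). Handing in.

```bash
python3 -c "
from station import r
print(r.sign_off())"
```

```text
the job is handed in; nothing more can be done
None
```

I handed the job in at about 50 s: the stamp stands upright on the tin lid about 3 mm off centre, and each bottle is back on its own coaster within about 4 mm of its start; sign-off gave no verdict.

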